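# Unload the pull-test rig, unlatch its guard gate and hold it wide

## Robot

A 6-joint arm with a two-finger parallel gripper is mounted at the origin on a cart in front of the work surface, level with it; the furniture and walls round the work are solid. World frame = base frame: x ahead of the robot, y to its left, z up, the work surface at z = 0. Lengths are in mm, angles in rad, forces in N, time in s.
With the tool pointing down it reaches from about 325 to 775 mm from the base axis. Payload 9.3 kg.
Tool frame: the origin (TCP) lies on the mounting face of the last link; the fingertips stand 173 mm ahead of it and the grasp point (between the pads) lies 155 mm ahead of it; z points along the fingers, y is the line along which they close (so a half turn about z gives the same grasp; the last joint's range is limited). The gripper opens to 85 mm and grips with 20 to 120 N. Pads are 22 mm wide; open, the fingers measure 114 mm over their backs; the gripper's body (76 mm by 85 mm) begins 54 mm behind the grasp point. The pads swing forward as they close: fully open they stand 13 mm farther back than shut.
Start: joints at [1.197, 0.259, 0.021, 1.334, 0, 1.418], TCP at [120.457, 536.645, 404.679] pointing down, gripper open.
Joint ranges: [-3.04, 3.04], [-0.91, 1.82], [-1.04, 1.36], [-1.92, 1.95], [-1.52, 1.45], [-3.14, 3.14]. Speed limits (rad/s): [2.22, 2.22, 2.79, 3.14, 3.14, 3.14].

## Interface

Orientations are given as a rotation vector (axis times angle).
In Python, from station import ctrl gives the robot as it stands.
- The arm moves only by the tool move_arm, never from a script. Its argument "moves" is a list that holds one entry, the list of rows, each a list of 5 numbers: the opening, from 0 (shut) to 1 (fully open), then the shift along the tool's x, y, z in m, then the turn about the tool's z in degrees. A call has 1 to 10 rows; each row is the pose to reach, as a shift and turn from the pose commanded when the call began, along the tool's axes at that moment; what a row does not reach only later rows make up. A row lasts 1/8 s, in which the tool goes at most 62.5 mm and 10.7 degrees, less where a joint would pass 70% of its speed; a pose out of reach is approached as far as the arm can. A call with a gripper value outside its range is refused whole. The fingers move at their own pace and stop on an object; the grip force is fixed at half the most. Time passes only in rows, so rows that repeat a pose let the fingers close. It gives the time, the measured TCP pose, the force, the opening and the grip force at its end, in the units of the state.
- ctrl.observe(): the state, without advancing time (a new reading comes with each control period).
- ctrl.get_image(name): name is "side" or "top" or "wrist"; returns a dict with "image" (384x512x3 uint8, blue, green, red), "intrinsics" (3x3 intrinsics, pixels), "extrinsics" (4x4, takes a point from world to camera coordinates); the wrist camera has in their place "hand_eye" (4x4, takes a point from camera to tool coordinates, whose origin is the TCP and whose axes are the flange's). Camera axes: x right, y down, z forward; pixel columns grow to the right and rows downward; lengths in mm; the calibration is good to about 2 mm. A picture is of the moment at which its call begins: read the wrist's pose just before it. There is no depth.
- ctrl.job_done(): hands the job in; it is judged then, once.
The state is a dict: "time_s": time; "q": joint angles; "dq": joint speeds; "joint_torque": joint torques, N m; "eef_pos": TCP position; "ee_rot": TCP orientation; "ft_force": force on the tool from outside, world axes, zero at the start; "ft_torque": the same for the moment, N m; "opening": opening from 0.0 (shut) to 1.0 (fully open); "grasp_force": force on a finger pad.
Only numpy, scipy, OpenCV 4.12 (cv2) and the standard library are available. Lean on these libraries where they do the work, as an engineer would, in place of code of your own. Each camera call takes 0.05 s, during which the arm holds its last target. There are 200 camera calls.

## Task

Open the guard of the pull-test rig so that a colleague can take out the glued sample: first take the load off by swinging the red cam lever on top of the rig up until it stands upright, then squeeze the two orange tabs of the safety catch together so that its bolt is drawn right back, and last squeeze the two black plates of the gate's handle together and, keeping them squeezed, swing the yellow gate out past its click stop. The gate closes by itself, so finish while still gripping the squeezed handle, with the gate held wide open and still, at least 70 degrees from shut. Leave the tools on the bench where they are.

Things in the scene. Friction and masses are not known exactly. Their poses are not given: they have to be found in the camera images.
- rig: The guarded pull-test rig, bolted down: dark base plate 116 x 232 mm, four grey posts, clear panels, grey top plate (top at z = 0.200 m), yellow barred gate in front. Origin: under the middle of the base plate. Axes ('rig x, y' below): z up, the gate side faces -x, the gate's free edge and the safety catch are towards +y, its hinge towards -y.
- lever_pivot (a point): Pivot of the cam lever, in the socket block on the rig's top plate, 34 mm above the plate. The lever turns about the rig's x axis; the two cheeks beside the cam reach 45 mm above the plate and measure 57 mm over their pin heads in x.
- lever_grip (a point): Grip point on the lever, inside its red end, 64 mm from the pivot. The red end is 16 mm wide (rig x), 14 mm thick and 36 mm long, 18 mm either way from this point along the lever. With the lever down it points to rig +y and lies with its underside 30 mm above the top plate. Pinch it across its width.
- cam_lever (a joint): Angle of the cam lever, rad: 0 lying down (load on; starts at 0 to 0.2), 1.57 upright, stop at 1.75 just beyond. It swings up from rig +y, over the pivot; friction of 0.06 N m keeps it where it is left, and the pull rod sinks 5 mm as it is opened.
- catch_tab (a point): Safety catch, moving orange tab: middle of the top edge of its outer face (the face towards the gate, rig -y). Tab 22 mm wide in x, 6 mm thick in y; its uppermost 36 mm stand clear of other parts. It carries the bolt (10 mm thick) that lies across the front of the gate's free edge.
- catch_fixed (a point): Safety catch, fixed orange tab: middle of the top edge of its outer face (the face away from the gate, rig +y). Tab 22 mm wide, 6 mm thick, same height. Over both tabs it is 54 mm when the bolt is shot and 39 mm when it is fully drawn; the fingers straddle both tabs from above, closing along rig y. Only the other tab moves.
- catch (a joint): Travel of the safety catch's bolt, m: 0 shot (gate barred), 0.015 fully drawn, growing as the moving tab goes towards the fixed tab (rig +y). A click friction of about 4 N keeps it where it is left. The bolt clears the gate from 0.010.
- gate_hinge (a point): Point on the gate's upright hinge axis, at the height of the handle plates' top edges.
- handle_fixed (a point): Gate handle, fixed black plate on the gate's top rail: middle of the top edge of its outer face (the face towards the hinge), 114 mm from the hinge axis. Plate 22 mm wide across the gate, 6 mm thick; the uppermost 36 mm of both plates stand clear above the rail and the bolt.
- handle_trigger (a point): Gate handle, moving black plate: middle of the top edge of its outer face (the face towards the gate's free edge), 166 mm from the hinge axis when not squeezed. Over both plates the handle measures 52 mm, squeezed 39.5 mm; fingers straddle both plates from above, closing along the gate's width. Only this plate moves.
- trigger (a joint): Travel of the handle's moving plate towards the fixed one, m: 0 bolt shot into the frame, 0.0125 fully squeezed; sprung back with 5 N at 0 and 8 N when squeezed. The bolt is free of the frame from 0.009; let go, it springs out again.
- gate (a joint): Gate angle (gate 182 mm wide, its foot 34 mm over the bench), rad: 0 shut, growing as the free edge swings from rig +y to rig -x (counter-clockwise from above), stop at 1.45. A damped spring closes it (1 to 2.2 N at the handle); a detent must be pushed over between about 0.4 and 0.7 rad with some 7 N more at the handle. Let go when wide, it swings back on to the detent.
- oil_can: Small grey metal oil can with a long thin spout, 68 x 81 x 166 mm, loose; origin under its middle.
- hammer: Hammer with a wooden shaft, 101 x 282 x 25 mm, loose on the bench; origin under its middle.
- ratchet: Ratchet with a black grip, 33 x 184 x 24 mm, loose on the bench; origin under its middle.
- screw_tin: Shallow round metal tin of screws, 69 mm wide, 21 mm high, loose; origin under its middle.
- sanding_block: Brown sanding block, 62 x 100 x 28 mm, loose; origin under its middle.

How it is judged (in metres and radians):
On the way, in this order (a step that is already met when the one before it is completed fails the run):
1. the cam lever is swung upright while the gate is shut (value of joint cam_lever above 1.2 rad and value of joint gate below 0.05 rad), for 0.2 s.
2. the safety catch is squeezed and its bolt drawn back, the gate still shut (value of joint catch above 0.012 m and value of joint gate below 0.05 rad), for 0.2 s.
3. the gate's handle is squeezed between the fingers (value of joint trigger above 0.009 m and contact force between the fingers and gate above 2 N), for 0.2 s.
4. the gate is swung past its click stop (value of joint gate above 0.8 rad), for 0.1 s.
At the end, for the whole second after the job is handed in: The gate stands still at more than 1.17 rad (67 degrees), its handle still squeezed (over 9 mm) between the fingers with more than 2 N on the gate, the cam lever still up (over 1.2 rad) and the safety catch still drawn (over 12 mm) (all of step 3 and value of joint gate above 1.17 rad and velocity of joint gate between -0.08 and 0.08 rad/s and value of joint cam_lever above 1.2 rad and value of joint catch above 0.012 m); the arm keeps its last pose, push and grip.
It fails at once if the oil can is pushed more than 40 mm from where it lay (distance of oil_can from where it was at the start of the episode above 0.04 m).
It fails at once if the hammer is pushed more than 40 mm from where it lay (distance of hammer from where it was at the start of the episode above 0.04 m).
It fails at once if the ratchet is pushed more than 40 mm from where it lay (distance of ratchet from where it was at the start of the episode above 0.04 m).
It fails at once if the screw tin is pushed more than 40 mm from where it lay (distance of screw_tin from where it was at the start of the episode above 0.04 m).
It fails at once if the sanding block is pushed more than 40 mm from where it lay (distance of sanding_block from where it was at the start of the episode above 0.04 m).
It also fails if it takes over 61 s, if anything falls off the work surface, if the arm or the gripper's body presses on something with over 40 N, if the wrist force passes 120 N, or if a joint passes its speed limit or range.

## Working session

There is one attempt and no reset: what is moved stays moved. The work goes in short steps, Python scripts to look and compute and a tool call to move; the robot and the scene stay as the last step left them, time stands still between calls to the robot, and variables do not carry over. Pictures are saved under pics/ and viewed, at most 10 in all, crops included, and the job is handed in when it is done.

Besides the shell and the picture viewer there is one more tool, called after "Request:" as name(argument=value, ...), one argument or row to a line, values as JSON. move_arm: Moves the arm, as the interface text tells. Its arguments: {"type":"object","properties":{"moves":{"type":"array","items":{"type":"array","items":{"type":"array","items":{"type":"number"}}}}},"required":["moves"]}

```bash
ls; mkdir -p pics
python3 - <<'E'
from station import ctrl
import cv2,numpy as np,pickle
s=ctrl.observe(); print({k:np.round(v,3) for k,v in s.items()})
d={}
for n in("side","top","wrist"):
    g=ctrl.get_image(n); d[n]=g
    cv2.imwrite(f"pics/{n}0.png",g["image"])
    print(n,{k:np.round(v,3).tolist() for k,v in g.items() if k!="image"})
pickle.dump((s,d),open("first.pkl","wb"))
a=np.hstack([cv2.resize(d[n]["image"],(800,600)) for n in("side",)])
cv2.imwrite("pics/s1.png",a)
cv2.imwrite("pics/t1.png",cv2.resize(d["top"]["image"],(800,600)))
E
```

```text
pics
{'time_s': np.float64(0.0), 'q': array([1.197, 0.259, 0.021, 1.334, 0.   , 1.418]), 'dq': array([-0.   ,  0.   , -0.001, -0.   ,  0.001,  0.   ]), 'joint_torque': array([ 1.0000e-03, -5.5564e+01,  3.4452e+01,  1.4000e-02, -0.0000e+00,
       -0.0000e+00]), 'eef_pos': array([120.425, 536.609, 404.05 ]), 'ee_rot': array([-3.460e-01, -3.122e+00,  2.000e-03]), 'ft_force': array([-0.499, -0.559,  0.148]), 'ft_torque': array([-0.006, -0.01 , -0.001]), 'grasp_force': np.float64(0.0), 'opening': np.float64(0.998)}
side {'intrinsics': [[432.132, 0.0, 242.967], [0.0, 432.132, 195.985], [0.0, 0.0, 1.0]], 'extrinsics': [[0.966, -0.26, 0.007, -524.88], [-0.139, -0.538, -0.831, 161.332], [0.22, 0.802, -0.556, 1600.468], [0.0, 0.0, 0.0, 1.0]]}
top {'intrinsics': [[491.813, 0.0, 256.769], [0.0, 491.813, 193.708], [0.0, 0.0, 1.0]], 'extrinsics': [[0.47, -0.883, 0.01, -315.938], [-0.809, -0.435, -0.395, 461.606], [0.353, 0.177, -0.919, 1541.631], [0.0, 0.0, 0.0, 1.0]]}
wrist {'intrinsics': [[285.225, 0.0, 257.206], [0.0, 285.225, 185.779], [0.0, 0.0, 1.0]], 'hand_eye': [[0.002, -0.963, -0.269, 68.058], [1.0, 0.001, 0.002, 1.22], [-0.001, -0.269, 0.963, 32.056], [0.0, 0.0, 0.0, 1.0]]}
```

View pics/s1.png

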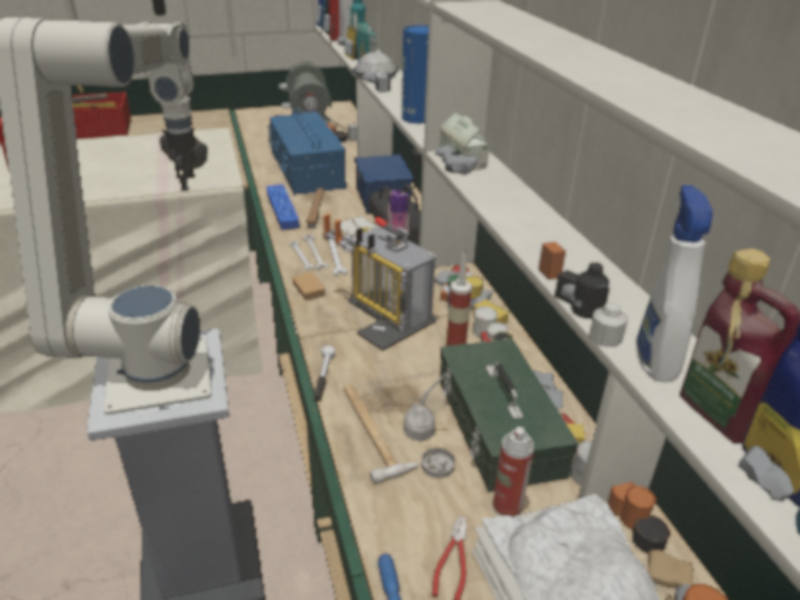

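View pics/t1.png

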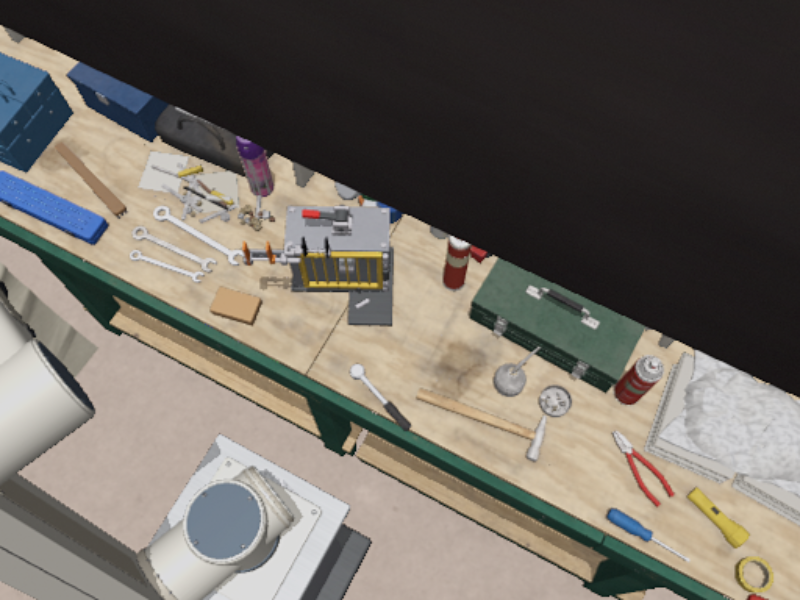

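Side view: the rig is at about (395,280) in the 800-wide picture, robot at left. Top view: the rig is at about (340,250), with the red lever at (310,213), orange tabs at (247,252) and (268,250), black plates at (304,247) and (327,247), and yellow gate at (342,270). I'll zoom in to get pixels.

Run:
```python
import cv2,numpy as np,pickle
s,d=pickle.load(open("first.pkl","rb"))
t=d["top"]["image"][125:215,150:260]; si=d["side"]["image"][135:225,205:285]
a=cv2.resize(t,None,fx=7,fy=6.5,interpolation=cv2.INTER_CUBIC) 
a=cv2.resize(t,None,fx=6,fy=6,interpolation=cv2.INTER_CUBIC)
for i in range(0,110,10): cv2.putText(a,str(150+i),(i*6,8),0,.3,(255,255,255),1); cv2.line(a,(i*6,8),(i*6,14),(255,255,255),1)
for i in range(0,90,10): cv2.putText(a,str(125+i),(0,i*6+4),0,.3,(255,255,255),1)
cv2.imwrite("pics/tc.png",a)
b=cv2.resize(si,None,fx=6.5,fy=6.5,interpolation=cv2.INTER_CUBIC)
for i in range(0,80,10): cv2.putText(b,str(205+i),(int(i*6.5),8),0,.3,(0,0,255),1)
for i in range(0,90,10): cv2.putText(b,str(135+i),(0,int(i*6.5)+4),0,.3,(0,0,255),1)
cv2.imwrite("pics/sc.png",b)
```

```text
(no output)
```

View pics/tc.png

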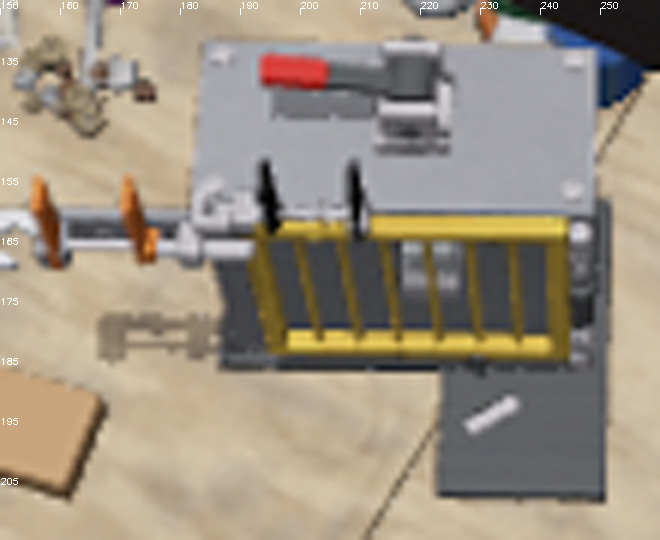

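View pics/sc.png

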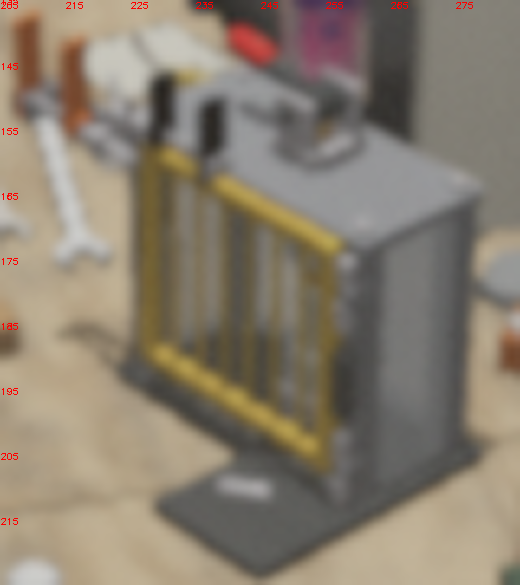

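Top crop (image pixels): top plate corners at about (184,132), (249.5,132) and (250,160). Handle plate tops at about (194,154) and (209,154), orange tops (156,157) and (171,157), red end (199,137), hinge post at (246.5,164). Side crop: black tops at (230,147) and (237.6,150.5), orange tops (209,137) and (216.5,141.5), red end (244,142).

```bash
cat > h.py <<'E'
import cv2,numpy as np,pickle
from scipy.spatial.transform import Rotation as R
from station import ctrl
s0,d0=pickle.load(open("first.pkl","rb"))
def P(n): g=d0[n]; return g["intrinsics"]@g["extrinsics"][:3]
def ray(K,E,px):
    Rm=E[:3,:3]; return -Rm.T@E[:3,3], Rm.T@np.linalg.inv(K)@[px[0],px[1],1]
def atz(n,px,z):
    g=d0[n]; c,v=ray(g["intrinsics"],g["extrinsics"],px); return c+v*(z-c[2])/v[2]
def tri(a,b):
    X=cv2.triangulatePoints(P("top"),P("side"),np.float64(a).reshape(2,1),np.float64(b).reshape(2,1)); return (X[:3]/X[3]).ravel()
def proj(n,X):
    p=P(n)@np.r_[X,1]; return p[:2]/p[2]
def wristE(s,g):
    T=np.eye(4);T[:3,:3]=R.from_rotvec(s["ee_rot"]).as_matrix();T[:3,3]=s["eef_pos"]
    return np.linalg.inv(T@g["hand_eye"])
E
python3 - <<'E'
from h import *
np.set_printoptions(precision=1,suppress=True)
for p in [(183.8,132),(249.5,132),(250,160)]: print("plate",atz("top",p,200))
for p in [(222.8,207.5),(250.5,208)]: print("base",atz("top",p,6))
for n,a,b in [("trig",(194,154),(230.1,147)),("fix",(208.8,154),(237.6,150.5)),("tab",(171.2,157),(216.5,141.5)),("tabf",(156.2,157),(209.2,137)),("red",(199,137),(243.9,141.8))]:
  X=tri(a,b);print(n,X,proj("top",X)-a,proj("side",X)-b)
E
```

```text
plate [597.3 232.9 200. ]
plate [699.5  43.7 200. ]
plate [609.6  -6.6 200. ]
base [488.6  36.3   6. ]
base [532.7 -49.6   6. ]
trig [527.4 146.4 242.4] [ 0.2 -0.3] [-0.3  0.1]
fix [547.5 104.7 245.8] [ 0.1 -0.2] [-0.2  0.1]
tab [484.5 202.5 244.3] [ 0.2 -0.4] [-0.4  0.2]
tabf [461.9 241.8 247.9] [ 0.3 -0.6] [-0.6  0.3]
red [585.5 161.  249.8] [ 0.4 -0.8] [-0.8  0.4]
```

Request:
move_arm(
  moves=[
    [[0.45, -0.051, -0.026, -0.056, 5], [0.45, -0.51, -0.26, -0.056, 49], [0.45, -0.51, -0.26, -0.056, 49], [0.45, -0.51, -0.26, -0.056, 49], [0.45, -0.51, -0.26, -0.056, 49], [0.45, -0.51, -0.26, -0.056, 49], [0.45, -0.51, -0.26, -0.056, 49], [0.45, -0.51, -0.26, -0.056, 49], [0.45, -0.51, -0.26, -0.056, 49], [0.45, -0.51, -0.26, -0.056, 49]],
  ],
)

```text
time_s: 1.4
eef_pos: [563.4, 168.8, 459.7]
ee_rot: [-1.613, -2.695, 0.001]
ft_force: [-0.5, 0.7, 0.1]
opening: 0.45
grasp_force: 0.0
```

Request:
move_arm(
  moves=[
    [[0.45, 0, 0, 0, 0], [0.45, 0, 0, 0, 0]],
  ],
)

```text
time_s: 1.65
eef_pos: [560.7, 171.6, 460.4]
ee_rot: [-1.609, -2.697, 0.001]
ft_force: [-0.4, 0.7, -0.0]
opening: 0.448
grasp_force: 0.0
```

Run:
```python
from h import *
s=ctrl.observe(); g=ctrl.get_image("wrist"); pickle.dump((s,g),open("w1.pkl","wb"))
a=cv2.resize(g["image"],(800,600),interpolation=cv2.INTER_CUBIC); cv2.imwrite("pics/w1.png",a)
```

```text
(no output)
```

View pics/w1.png

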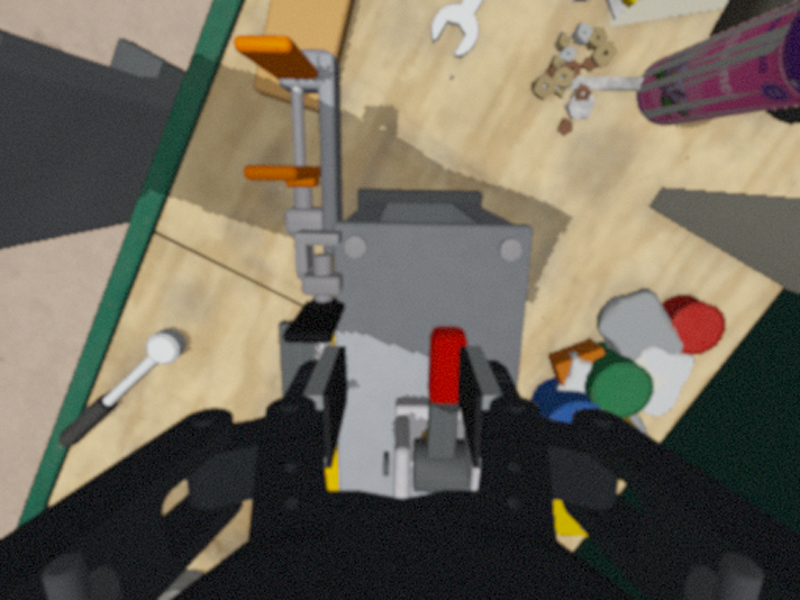

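The wrist view shows the red end with its top at about (448,364), orange tab tops at (272,173) and (264,43), the trigger plate top at (310,335), top plate corners (338,224) and (530,226), and the pivot cheeks at (440,445).

Run:
```python
from h import *
np.set_printoptions(precision=1,suppress=True)
s,g=pickle.load(open("w1.pkl","rb")); E=wristE(s,g); K=g["intrinsics"]
def w(p,z): c,v=ray(K,E,np.array(p)/1.5625); return c+v*(z-c[2])/v[2]
A=w((338,224),200);B=w((530,226),200); print("plate",A,B,np.linalg.norm(B-A))
ex=(B-A)/np.linalg.norm(B-A); print("yaw",np.degrees(np.arctan2(ex[1],ex[0])))
for z in (240,245,250):
  for n,p in dict(tab=(272,173),tabf=(264,43),trig=(311,332),red=(448,364),redtip=(448,327),rednear=(446,402)).items(): print(z,n,w(p,z))
print([proj("top",w(p,200)) for p in((338,224),(530,226))])
# joint fit of yaw & consistency from rig pts
C=np.array([w((272,173),245),w((264,43),245)]); print("tabs",np.linalg.norm(C[0]-C[1]),np.degrees(np.arctan2(*(C[0]-C[1])[[0,1]]*[1,-1])))
```

```text
plate [513.4 192.3 200. ] [600.2 238.1 200. ] 98.15858935162531
yaw 27.848807346143126
240 tab [483.1 205.1 240. ]
240 tabf [461.  247.5 240. ]
240 trig [526.8 150.  240. ]
240 red [588.9 165.9 240. ]
240 redtip [579.9 181.5 240. ]
240 rednear [597.9 148.5 240. ]
245 tab [484.3 205.9 245. ]
245 tabf [462.8 247.1 245. ]
245 trig [526.9 152.2 245. ]
245 red [587.3 167.6 245. ]
245 redtip [578.5 182.9 245. ]
245 rednear [596.  150.8 245. ]
250 tab [485.5 206.6 250. ]
250 tabf [464.6 246.7 250. ]
250 trig [526.9 154.4 250. ]
250 red [585.7 169.4 250. ]
250 redtip [577.2 184.2 250. ]
250 rednear [594.2 153.  250. ]
[array([181. , 157.3]), array([182.9, 130.7])]
tabs 46.54371172573323 27.62556073993519
```

Request:
move_arm(
  moves=[
    [[0.45, -0.015, 0.0215, 0.02, 0], [0.45, -0.015, 0.0215, 0.045, 0], [0.45, -0.015, 0.0215, 0.061, 0], [0.45, -0.015, 0.0215, 0.061, 0], [0.0, -0.015, 0.0215, 0.061, 0], [0.0, -0.015, 0.0215, 0.061, 0], [0.0, -0.015, 0.0215, 0.061, 0], [0.0, -0.015, 0.0215, 0.061, 0]],
  ],
)

```text
time_s: 2.7
eef_pos: [585.6, 168.3, 400.5]
ee_rot: [-1.609, -2.696, 0.003]
ft_force: [-11.4, -1.6, 2.1]
opening: 0.177
grasp_force: 58.4
```

Request:
move_arm(
  moves=[
    [[0.0, -0.001, -0.001, -0.006, 0], [0.0, -0.003, -0.001, -0.012, 0], [0.0, -0.006, -0.001, -0.018, 0], [0.0, -0.0087, -0.001, -0.024, 0], [0.0, -0.0125, -0.001, -0.029, 0], [0.0, -0.0165, -0.001, -0.034, 0], [0.0, -0.0165, -0.001, -0.034, 0]],
  ],
)

```text
time_s: 3.58
eef_pos: [593.6, 152.7, 433.4]
ee_rot: [-1.61, -2.695, 0.004]
ft_force: [-6.3, -3.6, -6.2]
opening: 0.176
grasp_force: 59.2
```

Following well; continue to upright.

Request:
move_arm(
  moves=[
    [[0.0, -0.005, -0.0005, -0.0045, 0], [0.0, -0.0096, -0.0005, -0.0085, 0], [0.0, -0.015, -0.0005, -0.012, 0], [0.0, -0.0207, -0.0005, -0.0148, 0], [0.0, -0.027, -0.0005, -0.017, 0], [0.0, -0.033, -0.0005, -0.0188, 0], [0.0, -0.039, -0.0005, -0.02, 0], [0.0, -0.046, -0.0005, -0.0203, 0], [0.0, -0.046, -0.0005, -0.0203, 0], [0.0, -0.046, -0.0005, -0.0203, 0]],
  ],
)

```text
time_s: 4.82
eef_pos: [614.5, 112.7, 454.0]
ee_rot: [-1.608, -2.696, 0.002]
ft_force: [-11.0, -0.4, -6.2]
opening: 0.176
grasp_force: 58.5
```

Request:
move_arm(
  moves=[
    [[0.5, 0, 0, 0, 0], [0.5, 0, 0, 0, 0], [0.5, 0, 0, -0.025, 0], [0.5, 0, 0, -0.05, 0], [0.5, 0, 0, -0.05, 0], [1.0, 0.05, -0.02, -0.05, -10], [1.0, 0.1, -0.04, -0.05, -20], [1.0, 0.15, -0.06, -0.04, -30], [1.0, 0.175, -0.07, -0.02, -40], [1.0, 0.175, -0.07, 0.0, -50]],
  ],
)

```text
time_s: 6.08
eef_pos: [469.1, 234.5, 453.8]
ee_rot: [0.306, 3.125, 0.001]
ft_force: [-0.1, 0.3, -0.4]
opening: 0.998
grasp_force: 0.0
```

Request:
move_arm(
  moves=[
    [[1.0, 0, 0, 0, -10], [1.0, 0, 0, 0, -20], [1.0, 0, 0, 0, -30], [1.0, 0, 0, 0, -40.5], [1.0, 0, 0, 0, -40.5], [1.0, 0, 0, 0, -40.5]],
  ],
)

```text
time_s: 6.82
eef_pos: [470.8, 233.3, 453.8]
ee_rot: [-0.776, 3.044, 0.0]
ft_force: [0.4, -0.2, -0.4]
opening: 1.002
grasp_force: 0.0
```

Run:
```python
from h import *
s=ctrl.observe(); g=ctrl.get_image("wrist"); t=ctrl.get_image("top"); pickle.dump((s,g),open("w2.pkl","wb"))
print(s["eef_pos"],s["ee_rot"],s["q"],s["time_s"])
a=cv2.resize(g["image"],(800,600),interpolation=cv2.INTER_CUBIC); cv2.imwrite("pics/w2.png",a)
```

```text
[470.8432714  233.32127398 453.82314033] [-7.76346371e-01  3.04401591e+00  1.27992487e-05] [ 3.00301625e-01  2.06742724e-01  7.58785496e-02  1.43979538e+00
  1.23461231e-06 -1.99131794e-01] 6.825
```

View pics/w2.png

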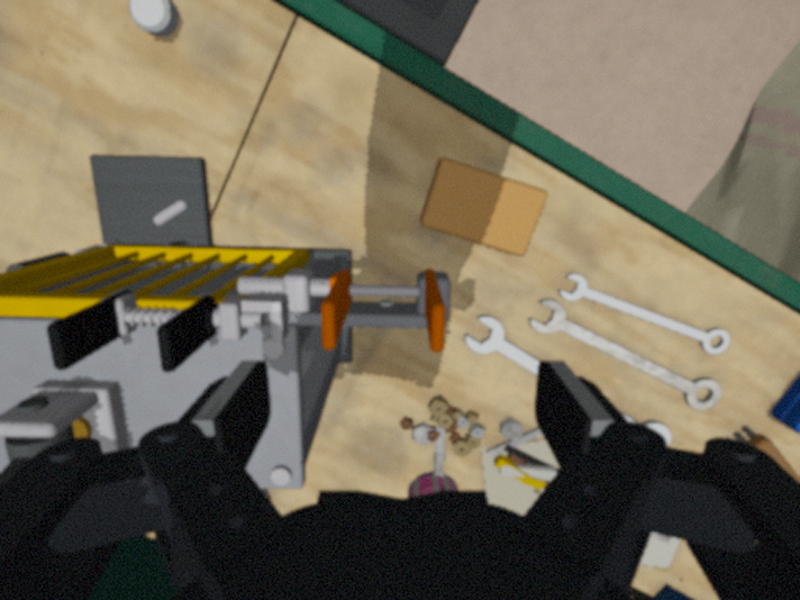

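The wrist view shows both orange tab tops, at about (331,321) moving and (436,323) fixed. The trigger plate is at (162–215, 297–368) and the handle's fixed plate at (52–122, 297–368); the tools are untouched.

Run:
```python
from h import *
np.set_printoptions(precision=1,suppress=True)
s,g=pickle.load(open("w2.pkl","rb")); E=wristE(s,g); K=g["intrinsics"]
def w(p,z): c,v=ray(K,E,np.array(p)/1.5625); return c+v*(z-c[2])/v[2]
for z in (238,242,246,250):
  a,b=w((331,321),z),w((436.5,323),z); t,f=w((167,345),z),w((57,345),z)
  print(z,a,b,np.linalg.norm(a-b),t,f,np.linalg.norm(t-f))
C=w((283,480),200);print("corner screw",C)
# two-view triangulation w1/w2
s1,g1=pickle.load(open("w1.pkl","rb")); E1=wristE(s1,g1)
def tri2(p1,p2):
  X=cv2.triangulatePoints(K@E1[:3],K@E[:3],np.array(p1).reshape(2,1)/1.5625,np.array(p2).reshape(2,1)/1.5625); return (X[:3]/X[3]).ravel()
print("tab",tri2((272.,173.),(331.,321.)),"tabf",tri2((264.,43.),(436.5,323.)),"trig",tri2((311.,335.),(167.,345.)))
p=K@(E@[616,112,314,1])[:3];print("lever px",p[:2]/p[2]*1.5625)
t=ctrl.get_image("top")["image"]; cv2.imwrite("pics/t2.png",cv2.resize(t[115:215,150:270],None,fx=5,fy=5))
```

```text
238 [483.4 206.3 238. ] [462.1 247.2 238. ] 46.084822979190776 [528.4 147.6 238. ] [551.8 104.9 238. ] 48.699498863433895
242 [481.9 206.2 242. ] [461.  246.2 242. ] 45.08165075910194 [525.9 148.8 242. ] [548.8 107.  242. ] 47.63941050388636
246 [480.3 206.1 246. ] [459.9 245.2 246. ] 44.07847853901307 [523.3 149.9 246. ] [545.7 109.1 246. ] 46.57932214433895
250 [478.7 206.  250. ] [458.8 244.2 250. ] 43.075306318924234 [520.8 151.1 250. ] [542.6 111.2 250. ] 45.51923378479148
corner screw [600.5 226.3 200. ]
tab [482.9 205.7 239.7] tabf [461.3 247.  240.7] trig [527.5 148.2 239.4]
lever px [-161.1  615.1]
```

View pics/t2.png

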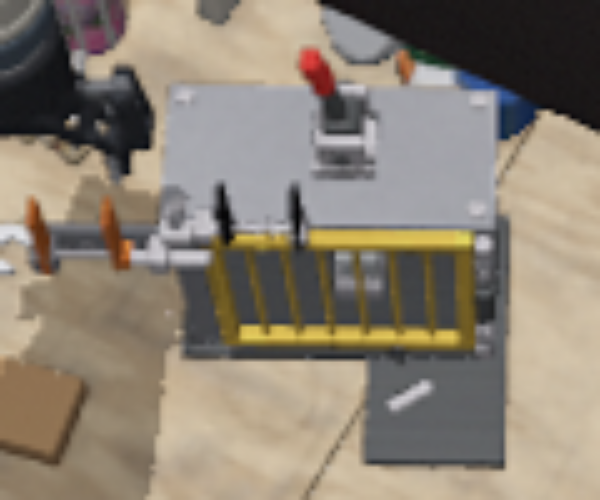

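The top view shows the red lever raised, its red end at crop (316,70), i.e. about (213,129) in the image. I'll check its angle against that.

Run:
```python
from h import *
ey=np.array([-.465,.885,0]);P0=np.array([615.5,112.5,234])
for th in (0.15,1.1,1.2,1.3,1.4,1.5,1.57): 
  print(th,proj("top",P0),*[np.round(proj("top",P0+r*(np.cos(th)*ey+np.sin(th)*np.array([0,0,1]))),1) for r in(46,64,82)])
```

```text
0.15 [217.869772   137.80429499] [203.4 136.6] [197.7 136.1] [191.9 135.6]
1.1 [217.869772   137.80429499] [210.3 131.1] [207.3 128.4] [204.1 125.7]
1.2 [217.869772   137.80429499] [211.6 130.8] [209.1 128. ] [206.5 125.1]
1.3 [217.869772   137.80429499] [213.  130.6] [211.  127.7] [209.  124.7]
1.4 [217.869772   137.80429499] [214.4 130.5] [213.  127.5] [211.6 124.4]
1.5 [217.869772   137.80429499] [215.9 130.4] [215.1 127.4] [214.3 124.3]
1.57 [217.869772   137.80429499] [216.9 130.4] [216.6 127.4] [216.2 124.3]
```

Run:
```python
from h import *
np.set_printoptions(precision=1,suppress=True)
def red(im,box):
    x0,y0,x1,y1=box; c=cv2.cvtColor(im[y0:y1,x0:x1],cv2.COLOR_BGR2HSV)
    m=(((c[...,0]<8)|(c[...,0]>172))&(c[...,1]>150)&(c[...,2]>110)).astype(np.uint8)
    n,l,st,ce=cv2.connectedComponentsWithStats(m); i=1+np.argmax(st[1:,4]); return ce[i]+[x0,y0],st[i]
bt=(185,120,235,150);bs=(230,120,275,160)
for nm,t,si in(("old",d0["top"]["image"],d0["side"]["image"]),("new",ctrl.get_image("top")["image"],ctrl.get_image("side")["image"])):
    a,b=red(t,bt),red(si,bs); print(nm,a,b,tri(a[0],b[0]))
```

```text
old (array([198.9, 136.7]), array([ 9, 14, 11,  6, 47], dtype=int32)) (array([243.1, 141.1]), array([11, 19,  6,  5, 19], dtype=int32)) [583.2 160.1 254.2]
new (array([213. , 128.9]), array([25,  5,  7,  9, 40], dtype=int32)) (array([252. , 134.5]), array([21, 11,  3,  9, 24], dtype=int32)) [607.2 119.1 298.9]
```

The lever seems to stand at about 1.35 rad. I'll nudge it further with closed fingertips for margin.

Request:
move_arm(
  moves=[
    [[0.0, -0.02, -0.03, -0.012, 0], [0.0, -0.07, -0.1, -0.012, 0], [0.0, -0.07, -0.121, -0.012, 0], [0.0, -0.07, -0.121, -0.012, 0], [0.0, -0.07, -0.128, -0.012, 0], [0.0, -0.07, -0.136, -0.012, 0], [0.0, -0.07, -0.144, -0.012, 0], [0.0, -0.07, -0.152, -0.012, 0], [0.0, -0.07, -0.16, -0.012, 0], [0.0, -0.07, -0.16, -0.012, 0]],
  ],
)

```text
time_s: 8.32
eef_pos: [609.7, 126.3, 465.8]
ee_rot: [0.781, -3.043, 0.0]
ft_force: [-0.2, -0.1, -0.4]
opening: 0.004
grasp_force: 0.0
```

Run:
```python
from h import *
s=ctrl.observe();print(s["eef_pos"],s["ft_force"],s["opening"])
ex=np.array([.883,.469]); print((s["eef_pos"][:2]-[616,112.5])@ex,(s["eef_pos"][:2]-[616,112.5])@[-.469,.883])
```

```text
[609.65679983 126.34762451 465.84015621] [-0.24680699 -0.05554646 -0.35841043] 0.0037389016266534112
0.8934901439380134 15.202413321057179
```

Request:
move_arm(
  moves=[
    [[0.0, 0.0, 0.03, 0, 0], [0.5, 0.03, 0.09, 0, 0], [1.0, 0.072, 0.16, 0.012, 0], [1.0, 0.072, 0.16, 0.012, 0], [1.0, 0.072, 0.16, 0.012, 0]],
  ],
)

```text
time_s: 8.95
eef_pos: [467.5, 233.2, 454.6]
ee_rot: [-0.786, 3.041, 0.0]
ft_force: [0.5, 0.3, 0.2]
opening: 0.847
grasp_force: 0.0
```

Run:
```python
from h import *
np.set_printoptions(precision=1,suppress=True)
def red(im,box):
    x0,y0,x1,y1=box; c=cv2.cvtColor(im[y0:y1,x0:x1],cv2.COLOR_BGR2HSV)
    m=(((c[...,0]<8)|(c[...,0]>172))&(c[...,1]>150)&(c[...,2]>110)).astype(np.uint8)
    n,l,st,ce=cv2.connectedComponentsWithStats(m); i=1+np.argmax(st[1:,4]); return ce[i]+[x0,y0],st[i]
a,b=red(ctrl.get_image("top")["image"],(185,120,235,150)),red(ctrl.get_image("side")["image"],(230,120,275,160)); print(a,b,tri(a[0],b[0]))
s=ctrl.observe();print(s["eef_pos"])
```

```text
(array([218.3, 128.4]), array([32,  5,  4,  9, 27], dtype=int32)) (array([254.9, 135. ]), array([24, 12,  4,  8, 21], dtype=int32)) [614.3 104.2 303.2]
[469.4 232.4 454.2]
```

Lever is now upright. Down over the catch, then squeeze.

Request:
move_arm(
  moves=[
    [[1.0, 0, 0, 0.03, 0], [1.0, 0, 0, 0.055, 0], [1.0, 0, 0, 0.073, 0], [1.0, 0, 0, 0.073, 0], [1.0, 0, 0, 0.073, 0]],
  ],
)

```text
time_s: 9.68
eef_pos: [469.9, 232.0, 381.6]
ee_rot: [-0.781, 3.042, -0.0]
ft_force: [0.2, 0.8, 0.3]
opening: 0.998
grasp_force: 0.0
```

Request:
move_arm(
  moves=[
    [[0.6, 0, 0, 0, 0], [0.5, 0, 0, 0, 0], [0.4, 0, 0, 0, 0], [0.3, 0, 0, 0, 0], [0.3, 0, 0, 0, 0], [0.3, 0, 0, 0, 0]],
  ],
)

```text
time_s: 10.42
eef_pos: [469.5, 232.0, 382.0]
ee_rot: [-0.78, 3.041, -0.001]
ft_force: [3.0, -6.1, 6.5]
opening: 0.429
grasp_force: 59.9
```

Request:
move_arm(
  moves=[
    [[1.0, 0, 0, 0, 0], [1.0, 0, 0, 0, 0], [1.0, 0, 0, 0, 0], [1.0, 0, 0, -0.03, 0], [1.0, 0, 0, -0.07, 0], [1.0, -0.004, -0.05, -0.07, 0], [1.0, -0.01, -0.1, -0.07, 0], [1.0, -0.01, -0.13, -0.07, 0], [1.0, -0.01, -0.13, -0.07, 0], [1.0, -0.01, -0.13, -0.07, 0]],
  ],
)

```text
time_s: 11.68
eef_pos: [540.3, 123.7, 450.9]
ee_rot: [0.782, -3.042, -0.001]
ft_force: [-0.8, -0.2, -0.3]
opening: 0.998
grasp_force: 0.0
```

Run:
```python
from h import *
s=ctrl.observe(); g=ctrl.get_image("wrist"); pickle.dump((s,g),open("w3.pkl","wb"))
print(s["eef_pos"],s["ee_rot"],s["time_s"],s["opening"])
cv2.imwrite("pics/w3.png",cv2.resize(g["image"],(800,600),interpolation=cv2.INTER_CUBIC))
```

```text
[540.26823889 123.70930176 450.89336513] [ 7.82472188e-01 -3.04217031e+00 -7.08914949e-04] 11.675 0.9982522485658855
```

View pics/w3.png

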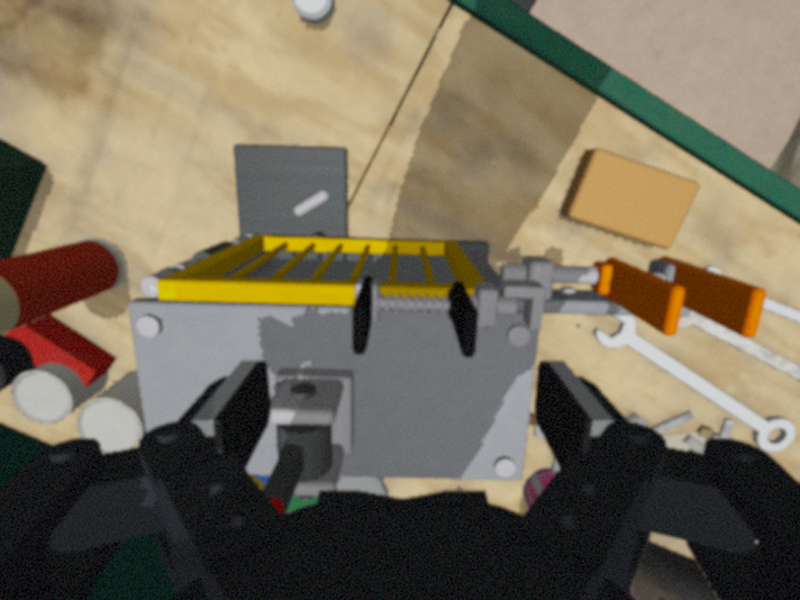

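The view shows the handle's plate tops at about (361,326) fixed and (469,329) moving, the catch tabs now close together, and the yellow gate still shut.

Run:
```python
from h import *
np.set_printoptions(precision=1,suppress=True)
s,g=pickle.load(open("w3.pkl","rb")); E=wristE(s,g); K=g["intrinsics"]
def w(p,z): c,v=ray(K,E,np.array(p)/1.5625); return c+v*(z-c[2])/v[2]
for z in (238,241,244): 
  f,t=w((361,326),z),w((469,329),z); a,b=w((673,325),z),w((757,328),z)
  print(z,f,t,np.linalg.norm(f-t),"tabs",a,b,np.linalg.norm(a-b))
f=w((361,326),241);t=w((469,329),241);ey=np.array([-.467,.884]);m=(f+t)[:2]/2
c=m-6.25*ey; h=c-133.75*ey
print("centre",c,"hinge",h, "delta tool",R.from_rotvec(s["ee_rot"]).as_matrix().T@np.r_[c-s["eef_pos"][:2],0])
```

```text
238 [547.5 109.1 238. ] [526.2 150.6 238. ] 46.63096450987447 tabs [482.1 226.6 238. ] [465.6 259.3 238. ] 36.5937247544504
241 [546.4 108.8 241. ] [525.4 149.6 241. ] 45.85745460141122 tabs [482.1 224.4 241. ] [465.9 256.5 241. ] 35.98671160379705
244 [545.3 108.5 244. ] [524.7 148.6 244. ] 45.083944692947966 tabs [482.  222.2 244. ] [466.1 253.8 244. ] 35.37969845314367
centre [538.8 123.7] hinge [601.3   5.4] delta tool [1.3 0.7 0. ]
```

Run:
```python
from h import *
s,g=pickle.load(open("w3.pkl","rb")); E=wristE(s,g); K=g["intrinsics"]
F=np.array([461.3,247,240.5]);ey=np.array([-.467,.884,0])
def pr(X): p=K@(E@np.r_[X,1])[:3]; return np.round(p[:2]/p[2]*1.5625)
for d in (0,30,33,36,39): print(d,pr(F-d*ey))
im=cv2.resize(g["image"],(800,600),interpolation=cv2.INTER_CUBIC)[250:345,560:790]
cv2.imwrite("pics/w3c.png",cv2.resize(im,None,fx=3,fy=3))
```

```text
0 [746. 308.]
30 [675. 307.]
33 [668. 307.]
36 [661. 307.]
39 [654. 307.]
```

View pics/w3c.png

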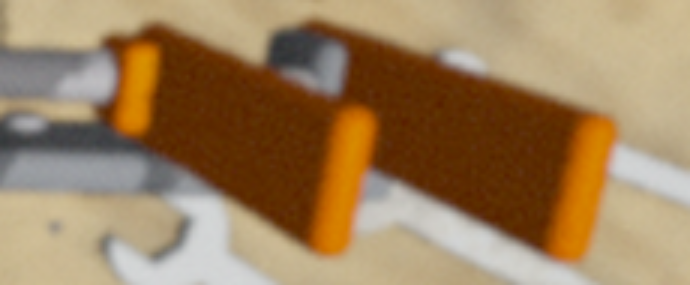

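The tab tops are 79 px apart, which matches 33 mm between centres, so the catch is fully drawn. Now down on the handle and squeeze.

Request:
move_arm(
  moves=[
    [[1.0, 0.001, 0, 0.03, 0], [1.0, 0.001, 0, 0.055, 0], [1.0, 0.001, 0, 0.069, 0], [1.0, 0.001, 0, 0.069, 0], [0.7, 0.001, 0, 0.069, 0], [0.5, 0.001, 0, 0.069, 0], [0.3, 0.001, 0, 0.069, 0], [0.3, 0.001, 0, 0.069, 0], [0.3, 0.001, 0, 0.069, 0], [0.3, 0.001, 0, 0.069, 0]],
  ],
)

```text
time_s: 12.98
eef_pos: [539.9, 122.1, 383.8]
ee_rot: [-0.779, 3.041, -0.002]
ft_force: [-1.2, -7.1, 10.3]
opening: 0.448
grasp_force: 61.2
```

Request:
move_arm(
  moves=[
    [[0.3, 0.007, 0, 0, -3], [0.3, 0.014, -0.0005, 0, -6], [0.3, 0.0209, -0.0012, 0, -9], [0.3, 0.0279, -0.0024, 0, -12], [0.3, 0.0347, -0.0039, 0, -15], [0.3, 0.0414, -0.0057, 0, -18], [0.3, 0.0414, -0.0057, 0, -18]],
  ],
)

```text
time_s: 13.85
eef_pos: [505.8, 97.4, 383.8]
ee_rot: [-1.247, 2.881, -0.001]
ft_force: [-1.5, -2.6, 10.8]
opening: 0.445
grasp_force: 59.6
```

Run:
```python
from h import *
s=ctrl.observe();Rm=R.from_rotvec(s["ee_rot"]).as_matrix();print(s["eef_pos"],"F tool",Rm.T@s["ft_force"],"T tool",Rm.T@s["ft_torque"],"toolx deg",np.degrees(np.arctan2(Rm[1,0],Rm[0,0])))
```

```text
[505.84383776  97.36503479 383.83405404] F tool [  2.8984082   -0.6676779  -10.84923195] T tool [-1.51435301  0.80355582  0.47996769] toolx deg -133.1977482313019
```

Request:
move_arm(
  moves=[
    [[0.3, 0.007, 0, 0, -3], [0.3, 0.014, -0.0005, 0, -6], [0.3, 0.0209, -0.0012, 0, -9], [0.3, 0.0279, -0.0024, 0, -12], [0.3, 0.0347, -0.0039, 0, -15], [0.3, 0.0414, -0.0057, 0, -18], [0.3, 0.0481, -0.0079, 0, -21], [0.3, 0.0546, -0.0105, 0, -24], [0.3, 0.061, -0.0134, 0, -27], [0.3, 0.061, -0.0134, 0, -27]],
  ],
)

```text
time_s: 15.1
eef_pos: [473.4, 43.9, 383.8]
ee_rot: [-1.887, 2.511, -0.0]
ft_force: [-4.8, 1.2, 15.4]
opening: 0.45
grasp_force: 58.2
```

Run:
```python
from h import *
s=ctrl.observe();Rm=R.from_rotvec(s["ee_rot"]).as_matrix();print(s["eef_pos"],"F tool",Rm.T@s["ft_force"],"T tool",Rm.T@s["ft_torque"],"toolx deg",np.degrees(np.arctan2(Rm[1,0],Rm[0,0])))
```

```text
[473.35270909  43.91641016 383.78507805] F tool [  0.14695832   4.98830759 -15.44135233] T tool [-2.69780231  0.30472117  0.28707187] toolx deg -106.16764804834507
```

Request:
move_arm(
  moves=[
    [[0.3, 0.007, 0, 0, -3], [0.3, 0.014, -0.0005, 0, -6], [0.3, 0.0209, -0.0012, 0, -9], [0.3, 0.0279, -0.0024, 0, -12], [0.3, 0.0347, -0.0039, 0, -15], [0.3, 0.0414, -0.0057, 0, -18], [0.3, 0.0481, -0.0079, 0, -21], [0.3, 0.0546, -0.0105, 0, -24], [0.3, 0.061, -0.0134, 0, -27], [0.3, 0.0673, -0.0166, 0, -30]],
  ],
)

```text
time_s: 16.35
eef_pos: [470.2, -25.4, 383.8]
ee_rot: [2.473, -1.935, 0.001]
ft_force: [-9.8, 0.1, 18.2]
opening: 0.446
grasp_force: 57.9
```

Request:
move_arm(
  moves=[
    [[0.3, 0, 0, 0, 0], [0.3, 0, 0, 0, 0], [0.3, 0, 0, 0, 0], [0.3, 0, 0, 0, 0]],
  ],
)

```text
time_s: 16.85
eef_pos: [470.3, -25.3, 383.8]
ee_rot: [2.471, -1.937, 0.002]
ft_force: [-10.5, -1.7, 18.2]
opening: 0.443
grasp_force: 58.4
```

Run:
```python
from h import *
s=ctrl.observe();Rm=R.from_rotvec(s["ee_rot"]).as_matrix();print(s["eef_pos"],"F tool",Rm.T@s["ft_force"],"toolx deg",np.degrees(np.arctan2(Rm[1,0],Rm[0,0])),np.abs(s["dq"]).max())
v=s["eef_pos"][:2]-[602.2,3.8];print(np.linalg.norm(v),np.degrees(np.arctan2(v[1],v[0]))%360-117.8)
t=ctrl.get_image("top")["image"]; cv2.imwrite("pics/t3.png",cv2.resize(t[115:235,150:290],None,fx=5,fy=5))
```

```text
[470.26737672 -25.27532985 383.84744475] F tool [ -0.84236177  10.63493055 -18.20906819] toolx deg -76.18894661898975 0.002183525984035287
135.0984525874838 74.62819172399243
```

View pics/t3.png

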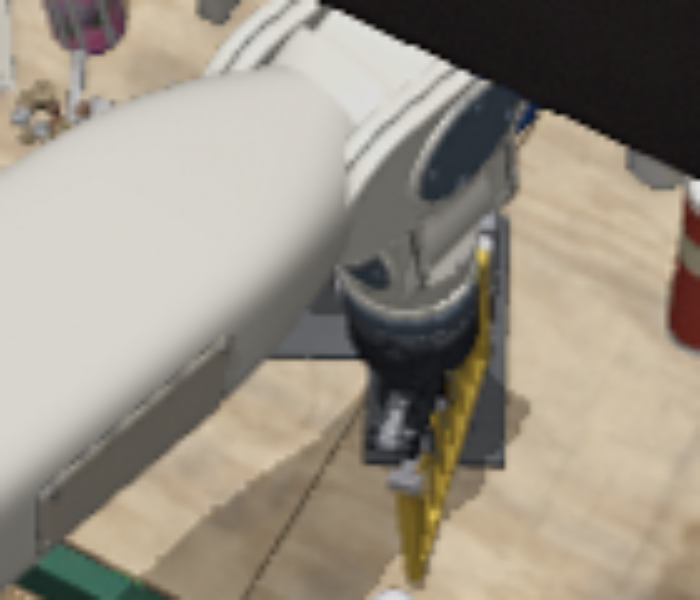

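The top view shows the yellow gate swung out to about 75°, from its hinge near (485,250) to its free edge at (415,580), with the handle still gripped and still.

```bash
python3 -c "
from station import ctrl
print(ctrl.job_done())"
```

```text
the job is handed in; nothing more can be done
None
```

I handed the job in with the gate held still at about 75° by the squeezed handle, the cam lever upright and the catch fully drawn; the run took about 17 s, and the station returned no verdict.

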